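Size a brush handle in the brass hole gauge

TASK

Find the size of the brush handle that stands in the small red stand: try its foot in the holes of the brass gauge plate, starting at the smallest and going one hole at a time towards the largest, with a light push of a few newtons (40 N would spoil it), until you come to the first hole that lets it through; do not put it into a larger hole than that. Push it gently right home there, its head resting on the plate, let go and leave it standing; leave the two handles in the wooden rack and everything else on the desk alone.

Things in the scene. Friction and masses are not known exactly. Their poses are not given: they have to be found in the camera images.
- gauge: fixed gauge: brass plate 60 (x) x 200 (y) x 12 mm on end cheeks, its top 85 mm above the desk; origin: centre of the underside on the desk. Four round holes at x = 0, y = -69, -23, 23, 69 mm, 13, 16, 19, 22 mm across, marked by 1 to 4 red dots. A handle has 1.2 mm play in its own hole, is 1.8 mm too thick for the next smaller. Rigid: over 40 N at any moment fails
- hole0 (a point): centre of the mouth of hole 0 of the gauge, the smallest, 13 mm across (on the top face, 85 mm above the desk; z up). A fitting handle set down over 1 mm off centre is stopped by the rim too: feel some 3 mm around before calling it too small; it sinks up to 1 mm deeper the nearer it is to the centre. Dragged while pressed, it skews in the hand
- hole1 (a point): centre of the mouth of hole 1 of the gauge, 16 mm across (on the top face, 85 mm above the desk; z up). A fitting handle set down over 1 mm off centre is stopped by the rim too: feel some 3 mm around before calling it too small; it sinks up to 1 mm deeper the nearer it is to the centre. Dragged while pressed, it skews in the hand
- hole2 (a point): centre of the mouth of hole 2 of the gauge, 19 mm across (on the top face, 85 mm above the desk; z up). A fitting handle set down over 1 mm off centre is stopped by the rim too: feel some 3 mm around before calling it too small; it sinks up to 1 mm deeper the nearer it is to the centre. Dragged while pressed, it skews in the hand
- hole3 (a point): centre of the mouth of hole 3 of the gauge, the largest, 22 mm across (on the top face, 85 mm above the desk; z up). A fitting handle set down over 1 mm off centre is stopped by the rim too: feel some 3 mm around before calling it too small; it sinks up to 1 mm deeper the nearer it is to the centre. Dragged while pressed, it skews in the hand
- stand: fixed red block 50 x 50 x 50 mm with one square pocket 26 mm wide and 40 mm deep; origin: centre of its underside, z up. Holds the handle to be gauged
- rack: fixed wooden block 50 (x) x 120 (y) x 50 mm with two square pockets 26 mm wide and 40 mm deep at y = -35 and 35 mm; origin: centre of its underside, z up. Holds the two handles to be left alone
- handle_a: one of three loose brush handles alike but for the shank: 14.8, 17.8 or 20.8 mm thick, not told which. Origin: centre of the foot, z up the handle. Pale round shank 70 mm long, foot edge bevelled 1 mm; above it a round head 26 mm across, 45 mm tall: a 3 mm brass collar (the shoulder), then dark wood. About 60 g. Stands in the red stand or the rack (which varies), foot 10 mm above the desk
- handle_b: one of three loose brush handles alike but for the shank: 14.8, 17.8 or 20.8 mm thick, not told which. Origin: centre of the foot, z up the handle. Pale round shank 70 mm long, foot edge bevelled 1 mm; above it a round head 26 mm across, 45 mm tall: a 3 mm brass collar (the shoulder), then dark wood. About 60 g. Stands in the red stand or the rack (which varies), foot 10 mm above the desk
- handle_c: one of three loose brush handles alike but for the shank: 14.8, 17.8 or 20.8 mm thick, not told which. Origin: centre of the foot, z up the handle. Pale round shank 70 mm long, foot edge bevelled 1 mm; above it a round head 26 mm across, 45 mm tall: a 3 mm brass collar (the shoulder), then dark wood. About 60 g. Stands in the red stand or the rack (which varies), foot 10 mm above the desk
- flask: brushed steel drinking flask, 66 mm across, 170 mm tall; origin: centre of its underside; to be left alone
- tea_box: yellow cardboard box, 90 x 60 x 30 mm; origin: centre of its underside; to be left alone
- seal: reddish stone seal, 28 x 28 x 62 mm, standing; origin: centre of its underside; to be left alone
- paperweight: dark steel bar, 30 x 160 x 16 mm; origin: centre of its underside; to be left alone
- bowl: white ceramic bowl, 110 mm across, 45 mm tall; origin: centre of its underside; to be left alone
- mouse: black computer mouse, 100 x 58 x 30 mm; origin: centre of its underside; to be left alone
There are look-alikes about, which are no part of the job. Leave any blue look-alike of the handle_c alone. What is shaped like the handle_b but purple is not meant.

How it is judged:
By the outcome, as a careful person would: the job done as asked, in the order asked, and still so for the second after the job is handed in, with the robot touching nothing.
It also fails if it takes over 72 s, if anything falls off the work surface, if the arm or the gripper's body presses on something with over 40 N, if the wrist force passes 120 N, or if a joint passes its speed limit or range.

ROBOT

A 7-joint arm with a two-finger parallel gripper is mounted at the origin on the work surface. World frame = base frame: x ahead of the robot, y to its left, z up, the work surface at z = 0. Lengths are in m, angles in rad, forces in N, time in s.
With the tool pointing down it reaches from about 0.4 to 0.85 m from the base axis. Payload 10.4 kg.
Tool frame: the origin (TCP) lies midway between the tips of the shut fingers; the grasp point (between the pads) lies 19 mm behind it; z points along the fingers, y is the line along which they close (so a half turn about z gives the same grasp; the last joint's range is limited). The gripper opens to 87 mm and grips with 3 to 60 N. Pads are 19 mm wide; open, the fingers measure 117 mm over their backs; the gripper's body (75 mm by 190 mm) begins 51 mm behind the grasp point.
Start: joints at [1.08, 0.332, -0.065, 1.46, 0.022, 1.35, -0.088], TCP at [0.282, -0.558, 0.223] pointing down, gripper open.
Joint ranges: [-2.6, 2.6], [-0.5, 2.12], [-1.47, 1.34], [0.16, 2.42], [-1.27, 4.41], [0.06, 2.06], [-2.6, 2.6]. Speed limits (rad/s): [2.22, 2.22, 2.79, 2.79, 3.14, 3.14, 3.14].

INTERFACE

Orientations are given as a unit quaternion [x, y, z, w].
In Python, from bench import r gives the robot as it stands.
- The arm moves only by the tool arm_command, never from a script. Its argument "moves" is one flat list of numbers, 4 for each row, row after row: the shift along the tool's x, y, z in cm, then the turn about the tool's z in degrees. A call has 1 to 12 rows; each row shifts and turns the commanded pose from where the row before left it, along the tool's axes as they then stand; what a row does not reach is not made up. A row lasts 1/12 s, in which the tool goes at most 41.7 mm and 7.16 degrees, less where a joint would pass 70% of its speed; a pose out of reach is approached as far as the arm can. A call with a gripper value outside its range is refused whole. "fingers" is the opening in per cent of the stroke, from 0 (shut) to 100 (fully open), set as the call begins (left out, the last holds). The fingers move at their own pace and stop on an object; "squeeze" is the grip in N (left out, the last holds). Time passes only in rows, so rows that do not move let the fingers close. It gives the time, the measured TCP pose, the force, the opening and the grip force at its end, in the units of the state.
- r.read_state(): the state, without advancing time (a new reading comes with each control period).
- r.camera(name): name is "side" or "top"; returns the picture (384x512x3 uint8, red, green, blue); there is no depth.
- r.camera_info(name): a dict with "fx", "fy", "cx", "cy" (pixels), "origin" and "attitude" of the camera in the world. Camera axes: x right, y up, looking along -z (the intrinsics and any distortion apply to the point x, -y, -z); pixel columns grow to the right and rows downward; lengths in m; the calibration is good to about 2 mm. A picture is of the moment at which its call begins. camera_info takes no time and is no camera call.
- r.close_job(): hands the job in; it is judged then, once.
The state is a dict: "time": time; "joint_positions": joint angles; "joint_vel": joint speeds; "joint_torque": joint torques, N m; "ee_pos": TCP position; "eef_rot": TCP orientation; "ft_force": force on the tool from outside, world axes, zero at the start; "torque": the same for the moment, N m; "width": finger opening in m; "grip_force": force on a finger pad.
Only numpy, scipy, OpenCV 4.12 (cv2) and the standard library are available. Lean on these libraries where they do the work, as an engineer would, in place of code of your own. Each camera call takes 0.05 s, during which the arm holds its last target. There are 200 camera calls.

## Working session

There is one attempt and no reset: what is moved stays moved. The work goes in short steps, Python scripts to look and compute and a tool call to move; the robot and the scene stay as the last step left them, time stands still between calls to the robot, and variables do not carry over. Pictures are saved under pics/ and viewed, at most 10 in all, crops included, and the job is handed in when it is done.

Besides the shell and the picture viewer there is one more tool, called after "Request:" by a JSON object that holds its "method" and its "body", one argument or row to a line. arm_command: Moves the arm, as the interface text tells. Its arguments: {"type":"object","properties":{"moves":{"type":"array"},"fingers":{"type":"number"},"squeeze":{"type":"number"}},"required":["moves"]}

```bash
mkdir -p pics; python3 - <<'E'
from bench import r
import cv2
for n in("top","side"):
    cv2.imwrite(f"pics/{n}0.png",r.camera(n)[:,:,::-1]); print(n,r.camera_info(n))
print(r.read_state())
E
```

```text
top {'fx': 409.0517102981, 'fy': 409.0517102981, 'cx': 264.714022082492, 'cy': 189.10724999762505, 'origin': array([0.43606746, 0.0854823 , 1.31813858]), 'attitude': array([ 0.04602859, -0.04466792, -0.70323629,  0.7080571 ])}
side {'fx': 495.58018895929, 'fy': 495.58018895929, 'cx': 251.8969512911597, 'cy': 193.37239653424342, 'origin': array([0.19029671, 0.789245  , 1.07996456]), 'attitude': array([-0.09000003,  0.33080982,  0.9067037 , -0.24566902])}
{'time': 0.1, 'joint_positions': array([ 1.08041367,  0.33280127, -0.06469453,  1.46085622,  0.02160371,
        1.34988698, -0.08849808]), 'joint_vel': array([ 0.00065736, -0.00062008, -0.00285549, -0.00306543,  0.00030378,
        0.00090687,  0.00026241]), 'joint_torque': array([ 1.56372316e-03, -6.24546647e+01,  2.45208980e-02, -3.90721965e+01,
       -6.14408660e-02,  3.65827815e-02,  1.24208741e-04]), 'ee_pos': array([ 0.28165651, -0.55755464,  0.22183863]), 'eef_rot': array([ 9.72769757e-01,  2.31772746e-01, -1.75477009e-04, -6.03152174e-04]), 'ft_force': array([-0.76668978, -0.0416047 ,  0.13419395]), 'torque': array([ 0.00767516, -0.0818381 , -0.04170891]), 'grip_force': 0.0, 'width': 0.08703434280920988}
```

View pics/top0.png

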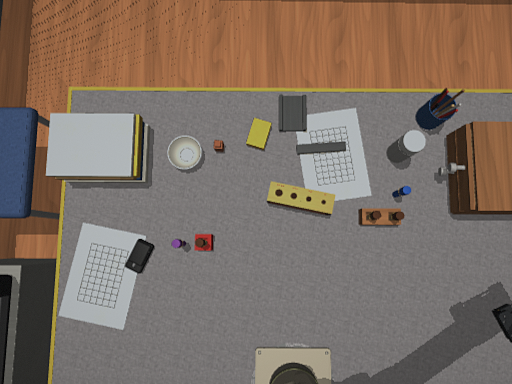

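View pics/side0.png

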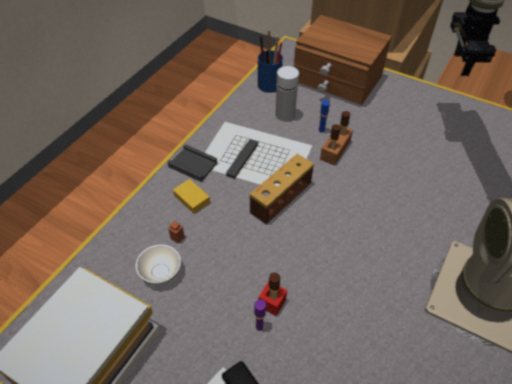

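```bash
cat > h.py <<'E'
from bench import r
import numpy as np, cv2
from scipy.spatial.transform import Rotation as R
def cam(n):
    i=r.camera_info(n); return i,R.from_quat(i["attitude"]).as_matrix(),np.array(i["origin"])
def back(n,uv,z):
    i,A,o=cam(n); u,v=uv
    d=A@np.array([(u-i["cx"])/i["fx"],-(v-i["cy"])/i["fy"],-1]); return o+d*(z-o[2])/d[2]
def proj(n,p):
    i,A,o=cam(n); c=A.T@(np.array(p)-o); return np.array([i["cx"]+i["fx"]*c[0]/-c[2], i["cy"]-i["fy"]*c[1]/-c[2]])
E
python3 - <<'E'
from h import *
t=cv2.imread("pics/top0.png"); s=cv2.imread("pics/side0.png")
def crop(im,x,y,w,h,k): return cv2.resize(im[y:y+h,x:x+w],None,fx=k,fy=k,interpolation=cv2.INTER_CUBIC)
a=crop(t,262,178,80,40,10)[:300]; 
a=crop(t,262,178,80,40,10)
b=crop(t,190,230,30,25,8);c=crop(s,245,262,50,75,4)[:200]
row=np.zeros((200,800,3),np.uint8); row[:,:240]=b; row[:,240:440]=c; 
d=crop(s,245,150,75,75,4)[:200]; row[:,440:740]=d
cv2.imwrite("pics/c1.png",np.vstack([a,row]))
E
```

```text
(no output)
```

View pics/c1.png

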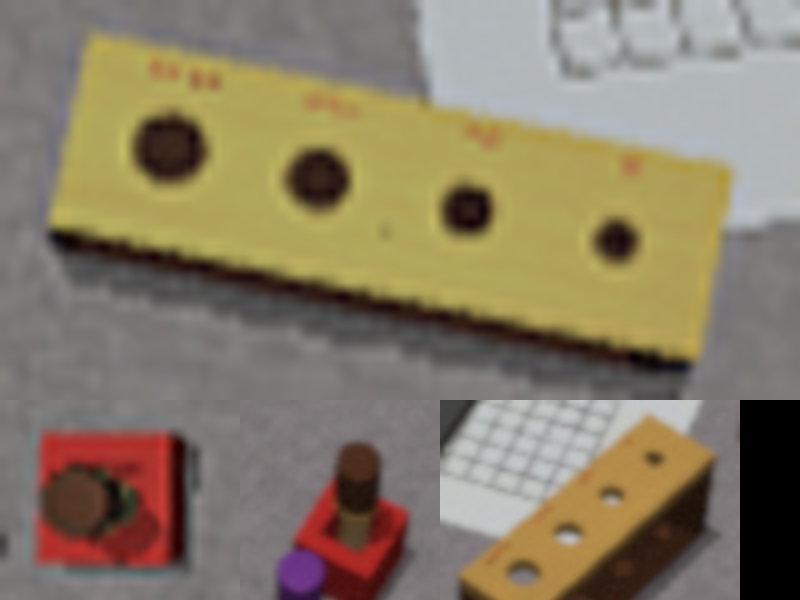

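```bash
python3 - <<'E'
from h import *
H=[(323.15,201.65),(308.25,198.55),(293.35,195.55),(278.55,192.35)]
P=np.array([back("top",p,.085) for p in H]);print(P, np.linalg.norm(np.diff(P,axis=0),axis=1))
d=P[0]-P[3]; print("dir -y",d/np.linalg.norm(d),P.mean(0), "gauge yaw",np.degrees(np.arctan2(-d[1],-d[0]))-90)
# side estimates of holes: crop offset (245,150), x4, panel origin (440,400)
S=[(655,458),(612,495),(568,534),(523,573)]
S=[((x-440+.5)/4-.5+245,(y-400+.5)/4-.5+150) for x,y in S]
print([back("side",s,.085).round(4) for s in S])
print("head top",back("top",(199.3,242.06),.125),back("side",(274.2,276.2),.125))
print("stand top",[back("top",((x+.5)/8-.5+190,(y-400+.5)/8-.5+230),.05) for x,y in [(42,433),(170,433),(172,560),(40,562),(107,498)]])
E
```

```text
[[ 0.55812012 -0.08873409  0.085     ]
 [ 0.56724891 -0.04370292  0.085     ]
 [ 0.57609129  0.00142167  0.085     ]
 [ 0.58556506  0.04633449  0.085     ]] [0.04594715 0.04598278 0.04590113]
dir -y [-0.19912358 -0.97997439  0.        ] [ 0.57175634 -0.02117021  0.085     ] gauge yaw -11.485713096773594
[array([ 0.5565, -0.0894,  0.085 ]), array([ 0.5661, -0.0438,  0.085 ]), array([0.575 , 0.0023, 0.085 ]), array([0.5843, 0.0471, 0.085 ])]
head top [0.43429273 0.27651241 0.125     ] [0.43368386 0.27705223 0.125     ]
stand top [array([0.45968259, 0.30306135, 0.05      ]), array([0.46002293, 0.25371965, 0.05      ]), array([0.4116079 , 0.25180007, 0.05      ]), array([0.41049704, 0.30241155, 0.05      ]), array([0.43501344, 0.27735178, 0.05      ])]
```

Request:
{"method": "arm_command", "body": {
  "moves": [0,0,0,-7,0,0,0,-7,0,0,0,-7,0,0,0,-7,0,0,0,-7,0,0,0,-7,0,0,0,-7,0,0,0,-7,0,0,0,-7]
}}

```text
time: 0.85
ee_pos: [0.2817, -0.5577, 0.2221]
eef_rot: [0.706, 0.708, 0.0, -0.0]
ft_force: [0.3, 0.4, -0.5]
width: 0.0872
grip_force: 0.0
```

Request:
{"method": "arm_command", "body": {
  "moves": [3.4,1.82,0,0,3.4,1.82,0,0,3.4,1.82,0,0,3.4,1.82,0,0,3.4,1.82,0,0,3.4,1.82,0,0,3.4,1.82,0,0,3.4,1.82,0,0,3.4,1.82,0,0,3.4,1.82,0,0,3.4,1.82,0,0,3.4,1.82,0,0]
}}

```text
time: 1.85
ee_pos: [0.502, -0.1489, 0.2225]
eef_rot: [0.708, 0.706, -0.0, 0.0]
ft_force: [0.3, -0.3, 0.1]
width: 0.087
grip_force: 0.0
```

Request:
{"method": "arm_command", "body": {
  "moves": [3.88,-0.6,0,0,3.88,-0.6,0,0,3.88,-0.6,0,0,3.88,-0.6,0,0,3.88,-0.6,0,0,3.88,-0.6,0,0,3.88,-0.6,0,0,3.88,-0.6,0,0,3.88,-0.6,0,0,3.88,-0.6,0,0,3.88,-0.6,0,0,0,0,0,0]
}}

```text
time: 2.85
ee_pos: [0.4336, 0.2842, 0.2227]
eef_rot: [0.705, 0.709, 0.001, -0.002]
ft_force: [-0.9, 0.7, 0.0]
width: 0.0869
grip_force: 0.0
```

Request:
{"method": "arm_command", "body": {
  "moves": [0,0,2,0,0,0,2,0,0,0,0,0,0,0,0,0]
}}

```text
time: 3.18
ee_pos: [0.4366, 0.276, 0.182]
eef_rot: [0.708, 0.706, -0.001, -0.0]
ft_force: [0.1, -0.5, 0.2]
width: 0.0871
grip_force: 0.0
```

Request:
{"method": "arm_command", "body": {
  "moves": [0,-0.1,3,0,0,-0.1,3,0,0,0,2,0,0,0,1.4,0,0,0,0,0,0,0,0,0]
}}

```text
time: 3.68
ee_pos: [0.4355, 0.2765, 0.0895]
eef_rot: [0.708, 0.706, 0.0, -0.0]
ft_force: [-0.7, 1.2, 0.7]
width: 0.0872
grip_force: 0.0
```

```bash
python3 - <<'E'
from h import *
for k in range(4):
    a=r.camera("side"); s=r.read_state(); print(s["ee_pos"].round(4),s["eef_rot"].round(4))
b=r.camera("top")
f=lambda im,x,y: cv2.resize(im[y:y+90,x:x+80,::-1],(400,450),interpolation=cv2.INTER_CUBIC)
cv2.imwrite("pics/g1.png",np.hstack([f(a,235,250),f(b,160,195)]))
E
```

```text
[0.4359 0.2769 0.0901] [7.084e-01 7.058e-01 8.000e-04 2.000e-04]
[0.4361 0.277  0.0903] [7.084e-01 7.058e-01 1.100e-03 4.000e-04]
[0.4361 0.2769 0.0902] [7.085e-01 7.058e-01 1.100e-03 5.000e-04]
[0.436  0.2768 0.09  ] [7.084e-01 7.058e-01 1.000e-03 5.000e-04]
```

View pics/g1.png

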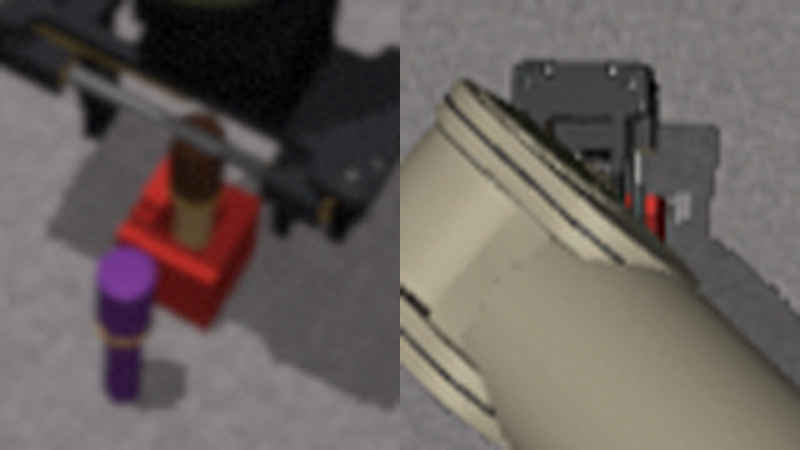

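Request:
{"method": "arm_command", "body": {
  "moves": [0,-0.18,0.1,0,0,0,0,0]
}}

```text
time: 4.1
ee_pos: [0.4332, 0.2765, 0.0878]
eef_rot: [0.708, 0.706, 0.0, 0.0]
ft_force: [-0.4, 0.2, -0.4]
width: 0.0871
grip_force: 0.0
```

Request:
{"method": "arm_command", "body": {
  "moves": [0,0,0,0,0,0,0,0,0,0,0,0,0,0,0,0,0,0,0,0,0,0,0,0,0,0,0,0,0,0,0,0,0,0,0,0,0,0,0,0],
  "fingers": 0,
  "squeeze": 25
}}

```text
time: 4.93
ee_pos: [0.4333, 0.2764, 0.0875]
eef_rot: [0.708, 0.706, -0.0, 0.0]
ft_force: [0.1, -0.1, -0.4]
width: 0.0284
grip_force: 0.0
```

Request:
{"method": "arm_command", "body": {
  "moves": [0,0,0,0,0,0,0,0,0,0,0,0,0,0,0,0,0,0,-1,0,0,0,-2,0,0,0,-3,0,0,0,-3,0,0,0,-2,0,0,0,0,0,0,0,0,0]
}}

```text
time: 5.85
ee_pos: [0.4338, 0.2767, 0.1988]
eef_rot: [0.708, 0.706, 0.001, 0.001]
ft_force: [0.3, -0.1, -1.6]
width: 0.0253
grip_force: 25.0
```

Request:
{"method": "arm_command", "body": {
  "moves": [-3.32,1.12,0,0,-3.32,1.12,0,0,-3.32,1.12,0,0,-3.32,1.12,0,0,-3.32,1.12,0,0,-3.32,1.12,0,0,-3.32,1.12,0,0,-3.32,1.12,0,0,-3.32,1.12,0,0,-3.32,1.12,0,0,-3.32,1.12,0,0,0,0,0,0]
}}

```text
time: 6.85
ee_pos: [0.5552, -0.0976, 0.1955]
eef_rot: [0.712, 0.703, -0.002, -0.0]
ft_force: [-0.1, -1.0, -1.7]
width: 0.0254
grip_force: 25.0
```

Request:
{"method": "arm_command", "body": {
  "moves": [0,0,1.5,0,0,0,1.0,0,0,0,0,0,0,0,0,0]
}}

```text
time: 7.18
ee_pos: [0.5544, -0.0886, 0.1715]
eef_rot: [0.708, 0.706, -0.001, -0.001]
ft_force: [0.5, 0.5, -0.8]
width: 0.0252
grip_force: 25.0
```

```bash
python3 - <<'E'
from h import *
b=r.camera("top");a=r.camera("side"); s=r.read_state(); print(s["ee_pos"].round(4),s["eef_rot"].round(4),s["ft_force"],s["torque"])
f=lambda im,x,y: cv2.resize(im[y:y+60,x:x+80,::-1],(800,600),interpolation=cv2.INTER_CUBIC)
cv2.imwrite("pics/p1.png",f(a,250,145)); print(r.camera_info("side")["origin"])
p=s["ee_pos"]; print(proj("side",p-[0,0,.0775]),proj("side",p-[0,0,.0075]),proj("side",[.5575,-.089,.085]))
E
```

```text
[ 0.5553 -0.0887  0.1729] [7.080e-01 7.062e-01 0.000e+00 1.000e-04] [ 0.17234952  1.08971114 -0.30035682] [-0.04236316 -0.08291469 -0.01255337]
[0.19029671 0.789245   1.07996456]
[298.91370594 161.85658793] [300.82310889 143.46027992] [297.98422158 164.09246238]
```

View pics/p1.png

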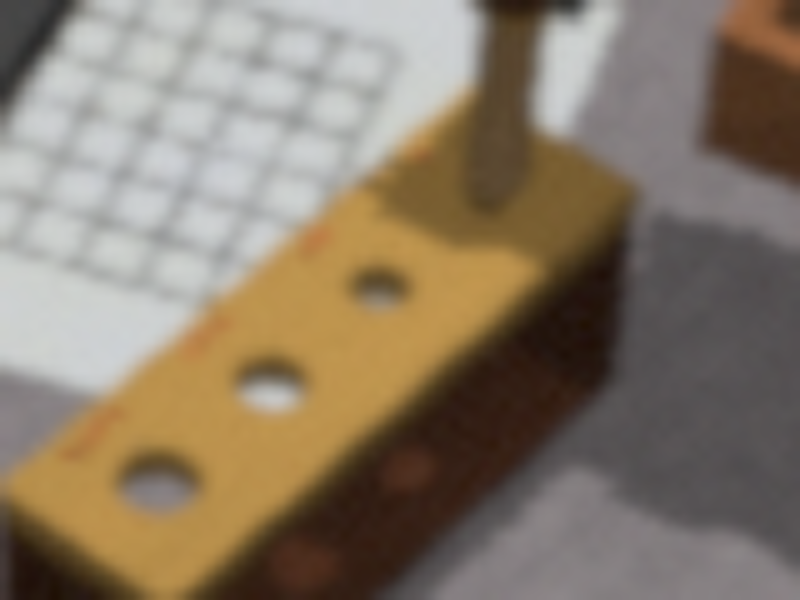

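Request:
{"method": "arm_command", "body": {
  "moves": [0,0.2,0.4,0,0,0,0.4,0,0,0,0,0,0,0,0,0,0,0,0,0]
}}

```text
time: 7.7
ee_pos: [0.5573, -0.0892, 0.1646]
eef_rot: [0.708, 0.706, 0.0, 0.0]
ft_force: [0.1, -0.3, -0.6]
width: 0.0254
grip_force: 25.0
```

Request:
{"method": "arm_command", "body": {
  "moves": [0,0,0.1,0,0,0,0,0,0,0,0,0]
}}

```text
time: 7.95
ee_pos: [0.5573, -0.0893, 0.1636]
eef_rot: [0.708, 0.706, 0.0, 0.0]
ft_force: [0.1, -0.2, -0.5]
width: 0.0257
grip_force: 25.0
```

Request:
{"method": "arm_command", "body": {
  "moves": [0,0,0.1,0,0,0,0,0,0,0,0,0]
}}

```text
time: 8.2
ee_pos: [0.5573, -0.0892, 0.1626]
eef_rot: [0.708, 0.706, 0.0, 0.0]
ft_force: [0.4, 0.3, -1.2]
width: 0.0253
grip_force: 25.0
```

Request:
{"method": "arm_command", "body": {
  "moves": [0,0,0.05,0,0,0,0,0,0,0,0,0]
}}

```text
time: 8.45
ee_pos: [0.5574, -0.0892, 0.1624]
eef_rot: [0.708, 0.706, 0.0, 0.0]
ft_force: [-1.6, 0.1, 5.5]
width: 0.0254
grip_force: 25.1
```

Request:
{"method": "arm_command", "body": {
  "moves": [0,0,0.05,0,0,0,0,0,0,0,0,0]
}}

```text
time: 8.7
ee_pos: [0.5576, -0.0893, 0.1624]
eef_rot: [0.708, 0.706, 0.0, 0.001]
ft_force: [-2.1, 0.0, 8.1]
width: 0.0254
grip_force: 25.1
```

Request:
{"method": "arm_command", "body": {
  "moves": [0,0,0.05,0,0,0,0,0,0,0,0,0]
}}

```text
time: 8.95
ee_pos: [0.5577, -0.0893, 0.1623]
eef_rot: [0.708, 0.706, 0.0, 0.001]
ft_force: [-3.4, 0.6, 10.7]
width: 0.0253
grip_force: 25.1
```

Request:
{"method": "arm_command", "body": {
  "moves": [0,0,-0.3,0,0,-0.15,0,0,0,0,0,0,0,0,0.15,0,0,0,0.12,0,0,0,0,0,0,0,0,0]
}}

```text
time: 9.53
ee_pos: [0.5562, -0.0893, 0.1623]
eef_rot: [0.708, 0.706, 0.0, 0.001]
ft_force: [-3.3, 0.2, 9.7]
width: 0.0251
grip_force: 25.2
```

Request:
{"method": "arm_command", "body": {
  "moves": [0,0,-0.3,0,0.15,0.15,0,0,0,0,0,0,0,0,0.15,0,0,0,0.15,0,0,0,0,0,0,0,0,0]
}}

```text
time: 10.12
ee_pos: [0.5577, -0.0877, 0.1623]
eef_rot: [0.708, 0.706, 0.0, 0.001]
ft_force: [-2.7, 0.3, 11.4]
width: 0.0256
grip_force: 25.1
```

Request:
{"method": "arm_command", "body": {
  "moves": [0,0,-0.3,0,-0.3,0,0,0,0,0,0,0,0,0,0.15,0,0,0,0.15,0,0,0,0,0,0,0,0,0]
}}

```text
time: 10.7
ee_pos: [0.5577, -0.0908, 0.1622]
eef_rot: [0.708, 0.706, 0.0, 0.001]
ft_force: [-1.9, 0.3, 8.8]
width: 0.0253
grip_force: 25.1
```

Request:
{"method": "arm_command", "body": {
  "moves": [0,0,-0.3,0,0.15,0.15,0,0,0,0,0,0,0,0,0.15,0,0,0,0.15,0,0,0,0,0,0,0,0,0]
}}

```text
time: 11.28
ee_pos: [0.5591, -0.0892, 0.1622]
eef_rot: [0.708, 0.706, 0.0, 0.0]
ft_force: [-2.2, 0.7, 9.3]
width: 0.0254
grip_force: 25.1
```

Request:
{"method": "arm_command", "body": {
  "moves": [0,0,-0.6,0,2.3,0.38,0,0,2.25,0.37,0,0,0,0,0,0,0,0,0,0,0,0,0.3,0,0,0,0.15,0,0,0,0.1,0,0,0,0,0,0,0,0,0]
}}

```text
time: 12.12
ee_pos: [0.5665, -0.0448, 0.1622]
eef_rot: [0.709, 0.705, -0.0, 0.0]
ft_force: [-2.3, -0.2, 3.4]
width: 0.0254
grip_force: 25.2
```

Request:
{"method": "arm_command", "body": {
  "moves": [0,0,-0.3,0,0.12,0,0,0,0,0,0,0,0,0,0.15,0,0,0,0.15,0,0,0,0,0,0,0,0,0]
}}

```text
time: 12.7
ee_pos: [0.5666, -0.0426, 0.1623]
eef_rot: [0.708, 0.706, 0.0, 0.0]
ft_force: [-1.0, 0.4, 6.1]
width: 0.0252
grip_force: 25.2
```

Request:
{"method": "arm_command", "body": {
  "moves": [0,0,-0.3,0,0,-0.13,0,0,0,0,0,0,0,0,0.15,0,0,0,0.15,0,0,0,0,0,0,0,0,0]
}}

```text
time: 13.28
ee_pos: [0.5653, -0.0425, 0.1623]
eef_rot: [0.708, 0.706, 0.0, 0.0]
ft_force: [-2.0, -0.4, 5.5]
width: 0.0255
grip_force: 25.2
```

```bash
python3 - <<'E'
from h import *
a=r.camera("side"); s=r.read_state();p=s["ee_pos"]; print(p.round(4),s["eef_rot"].round(4),s["ft_force"])
f=lambda im,x,y: cv2.resize(im[y:y+45,x:x+60,::-1],(780,585),interpolation=cv2.INTER_CUBIC)
cv2.imwrite("pics/p2.png",f(a,265,135)); 
q=lambda P:((proj("side",P)-[265,135]+.5)*13-.5).round(1)
ft=np.array([p[0],p[1],.085])
print("foot pred",q(ft),"60up",q(ft+[0,0,.06]),"h1",q([.5666,-.0437,.085]),"mm/px13",[ (q(ft+d)-q(ft))/10 for d in ([.01,0,0],[0,.01,0],[0,0,.01])])
i=r.camera_info("side");c=np.linalg.norm(p-i["origin"]);print("px13 per mm",495.6/c*13/1000)
E
```

```text
[ 0.5653 -0.0425  0.1623] [7.083e-01 7.059e-01 1.000e-04 3.000e-04] [-1.73967861 -0.23474309  5.63260627]
foot pred [300.5 510.2] 60up [316.7 309.6] h1 [297.6 504.3] mm/px13 [array([-4.23, -1.78]), array([-2.24,  3.07]), array([ 0.26, -3.25])]
px13 per mm 4.9787622811764365
```

View pics/p2.png

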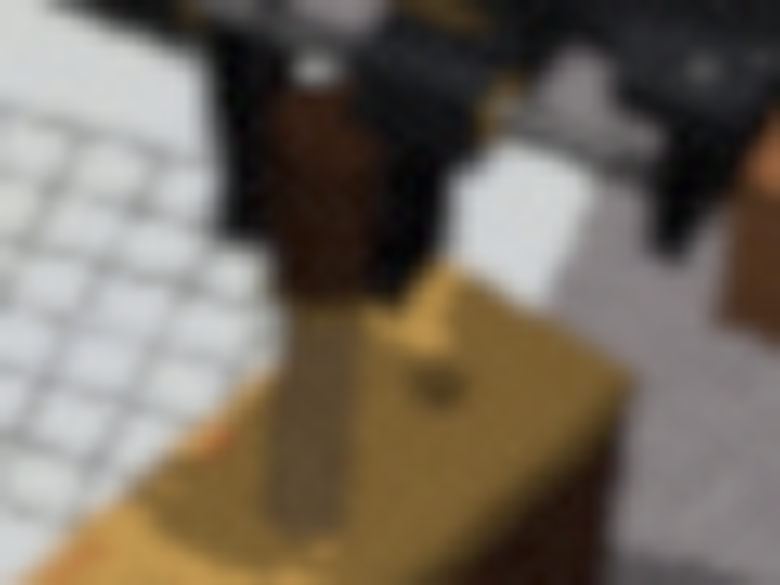

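Request:
{"method": "arm_command", "body": {
  "moves": [0,0,-0.3,0,-0.12,0.13,0,0,0,0,0,0,0,0,0.15,0,0,0,0.15,0,0,0,0,0,0,0,0,0]
}}

```text
time: 13.92
ee_pos: [0.5666, -0.0438, 0.1622]
eef_rot: [0.708, 0.706, 0.0, 0.0]
ft_force: [-1.1, 0.2, 5.3]
width: 0.0256
grip_force: 25.2
```

Request:
{"method": "arm_command", "body": {
  "moves": [0,0,-0.3,0,0,0.17,0,0,0,0,0,0,0,0,0.15,0,0,0,0.15,0,0,0,0,0,0,0,0,0]
}}

```text
time: 14.5
ee_pos: [0.5683, -0.0438, 0.1622]
eef_rot: [0.708, 0.706, 0.0, 0.0]
ft_force: [-0.4, -0.6, 4.8]
width: 0.0258
grip_force: 25.2
```

Request:
{"method": "arm_command", "body": {
  "moves": [0,0,-0.3,0,-0.2,0,0,0,0,0,0,0,0,0,0.15,0,0,0,0.15,0,0,0,0,0,0,0,0,0]
}}

```text
time: 15.08
ee_pos: [0.5681, -0.0457, 0.1619]
eef_rot: [0.708, 0.706, -0.0, 0.0]
ft_force: [0.2, -0.3, 2.6]
width: 0.0254
grip_force: 25.2
```

Request:
{"method": "arm_command", "body": {
  "moves": [0,0,-0.3,0,-0.08,-0.17,0,0,0,0,0,0,0,0,0.15,0,0,0,0.15,0,0,0,0,0,0,0,0,0]
}}

```text
time: 15.67
ee_pos: [0.5666, -0.0465, 0.1623]
eef_rot: [0.708, 0.706, 0.0, 0.0]
ft_force: [-1.7, -1.0, 5.0]
width: 0.0252
grip_force: 25.2
```

Request:
{"method": "arm_command", "body": {
  "moves": [0,0,-0.3,0,0.08,-0.17,0,0,0,0,0,0,0,0,0.15,0,0,0,0.15,0,0,0,0,0,0,0,0,0]
}}

```text
time: 16.25
ee_pos: [0.5649, -0.0457, 0.1623]
eef_rot: [0.708, 0.706, 0.0, 0.0]
ft_force: [-1.6, -0.9, 6.2]
width: 0.0254
grip_force: 25.2
```

Request:
{"method": "arm_command", "body": {
  "moves": [0,0,-0.3,0,0.2,0,0,0,0,0,0,0,0,0,0.15,0,0,0,0.15,0,0,0,0,0,0,0,0,0]
}}

```text
time: 16.83
ee_pos: [0.565, -0.0437, 0.1623]
eef_rot: [0.708, 0.706, 0.0, 0.0]
ft_force: [-0.6, -0.2, 5.0]
width: 0.0253
grip_force: 25.2
```

Request:
{"method": "arm_command", "body": {
  "moves": [0,0,-0.3,0,-0.28,0.4,0,0,0,0,0,0,0,0,0.15,0,0,0,0.15,0,0,0,0,0,0,0,0,0]
}}

```text
time: 17.42
ee_pos: [0.5689, -0.0465, 0.1622]
eef_rot: [0.708, 0.706, 0.0, 0.0]
ft_force: [-0.8, 0.3, 4.0]
width: 0.0251
grip_force: 25.2
```

Request:
{"method": "arm_command", "body": {
  "moves": [0,0,-0.3,0,0.12,0.05,0,0,0,0,0,0,0,0,0.15,0,0,0,0.15,0,0,0,0,0,0,0,0,0]
}}

```text
time: 18.0
ee_pos: [0.5694, -0.0453, 0.1622]
eef_rot: [0.708, 0.706, 0.0, 0.0]
ft_force: [-0.8, -0.0, 4.7]
width: 0.0255
grip_force: 25.2
```

Request:
{"method": "arm_command", "body": {
  "moves": [0,0,-0.3,0,-0.24,-0.11,0,0,0,0,0,0,0,0,0.15,0,0,0,0.15,0,0,0,0,0,0,0,0,0]
}}

```text
time: 18.58
ee_pos: [0.5683, -0.0477, 0.1623]
eef_rot: [0.708, 0.706, 0.0, 0.0]
ft_force: [-0.8, -0.2, 5.1]
width: 0.0254
grip_force: 25.2
```

Request:
{"method": "arm_command", "body": {
  "moves": [0,0,-0.3,0,0.2,0,0,0,0,0,0,0,0,0,0.15,0,0,0,0.15,0,0,0,0,0,0,0,0,0]
}}

```text
time: 19.17
ee_pos: [0.5681, -0.0457, 0.1619]
eef_rot: [0.708, 0.706, 0.0, 0.0]
ft_force: [-0.6, 0.3, 1.5]
width: 0.0254
grip_force: 25.2
```

Request:
{"method": "arm_command", "body": {
  "moves": [0,0,-0.3,0,0.1,-0.08,0,0,0,0,0,0,0,0,0.15,0,0,0,0.15,0,0,0,0,0,0,0,0,0]
}}

```text
time: 19.75
ee_pos: [0.5675, -0.0448, 0.1621]
eef_rot: [0.708, 0.706, 0.0, 0.0]
ft_force: [-1.1, 0.7, 3.3]
width: 0.0252
grip_force: 25.2
```

Request:
{"method": "arm_command", "body": {
  "moves": [0,0,-0.3,0,0.3,0.08,0,0,0,0,0,0,0,0,0.15,0,0,0,0.15,0,0,0,0,0,0,0,0,0]
}}

```text
time: 20.33
ee_pos: [0.5683, -0.0417, 0.1623]
eef_rot: [0.708, 0.706, 0.0, 0.0]
ft_force: [-1.4, -0.1, 5.1]
width: 0.0256
grip_force: 25.2
```

Request:
{"method": "arm_command", "body": {
  "moves": [0,0,-0.3,0,0.08,-0.17,0,0,0,0,0,0,0,0,0.15,0,0,0,0.15,0,0,0,0,0,0,0,0,0]
}}

```text
time: 20.92
ee_pos: [0.5666, -0.041, 0.1623]
eef_rot: [0.708, 0.706, 0.0, 0.0]
ft_force: [-1.8, -0.4, 5.8]
width: 0.0254
grip_force: 25.2
```

Request:
{"method": "arm_command", "body": {
  "moves": [0,0,-0.3,0,-0.08,-0.17,0,0,0,0,0,0,0,0,0.15,0,0,0,0.15,0,0,0,0,0,0,0,0,0]
}}

```text
time: 21.5
ee_pos: [0.5649, -0.0418, 0.1623]
eef_rot: [0.708, 0.706, 0.0, 0.0]
ft_force: [-1.7, 0.8, 4.9]
width: 0.0258
grip_force: 25.2
```

Request:
{"method": "arm_command", "body": {
  "moves": [0,0,-0.3,0,-0.34,0.32,0,0,0,0,0,0,0,0,0.15,0,0,0,0.15,0,0,0,0,0,0,0,0,0]
}}

```text
time: 22.08
ee_pos: [0.568, -0.0452, 0.1619]
eef_rot: [0.708, 0.706, -0.0, 0.0]
ft_force: [-0.2, -0.4, 1.6]
width: 0.0251
grip_force: 25.2
```

Request:
{"method": "arm_command", "body": {
  "moves": [0,0,-0.3,0,-0.1,0,0,0,0,0,0,0,0,0,0.15,0,0,0,0.15,0,0,0,0,0,0,0,0,0]
}}

```text
time: 22.67
ee_pos: [0.5679, -0.046, 0.1619]
eef_rot: [0.708, 0.706, 0.0, 0.0]
ft_force: [-0.5, -0.1, 1.9]
width: 0.0252
grip_force: 25.2
```

Request:
{"method": "arm_command", "body": {
  "moves": [0,0,-0.3,0,0.05,0.05,0,0,0,0,0,0,0,0,0.15,0,0,0,0.15,0,0,0,0,0,0,0,0,0]
}}

```text
time: 23.25
ee_pos: [0.5685, -0.0457, 0.162]
eef_rot: [0.708, 0.706, 0.0, 0.0]
ft_force: [-0.1, -0.6, 2.6]
width: 0.0251
grip_force: 25.2
```

Request:
{"method": "arm_command", "body": {
  "moves": [0,0,-0.3,0,0,-0.1,0,0,0,0,0,0,0,0,0.15,0,0,0,0.15,0,0,0,0,0,0,0,0,0]
}}

```text
time: 23.83
ee_pos: [0.5675, -0.0457, 0.1619]
eef_rot: [0.708, 0.706, 0.0, 0.0]
ft_force: [0.0, -0.3, 2.1]
width: 0.0256
grip_force: 25.2
```

Request:
{"method": "arm_command", "body": {
  "moves": [0,0,-0.3,0,0,0.03,0,0,0,0,0,0,0,0,0.15,0,0,0,0.15,0,0,0,0,0,0,0,0.05,0,0,0,0,0,0,0,0,0]
}}

```text
time: 24.58
ee_pos: [0.5679, -0.0456, 0.1617]
eef_rot: [0.708, 0.706, 0.0, 0.0]
ft_force: [-1.2, -0.1, 4.8]
width: 0.0255
grip_force: 25.2
```

Request:
{"method": "arm_command", "body": {
  "moves": [0,0,-0.35,0,-0.02,-0.06,0,0,0,0,0,0,0,0,0.15,0,0,0,0.15,0,0,0,0,0,0,0,0.05,0,0,0,0,0,0,0,0,0]
}}

```text
time: 25.33
ee_pos: [0.5674, -0.0458, 0.1618]
eef_rot: [0.708, 0.706, 0.0, 0.0]
ft_force: [-1.5, 0.4, 6.8]
width: 0.0252
grip_force: 25.2
```

```bash
python3 - <<'E'
from h import *
a=r.camera("side"); s=r.read_state();p=s["ee_pos"];print(p)
np.set_printoptions(linewidth=200)
for dz in (.010,.02,.03,.04,.05,.06):
    q=proj("side",[p[0],p[1],.085+dz]); y=int(round(q[1])); x0=int(q[0])-8
    print(dz,q.round(1),y,x0,a[y,x0:x0+18].astype(int).sum(1)//3)
s0=cv2.imread("pics/side0.png")
for z in (.055,.06,.065,.07,.075,.09,.1,.11,.12):
    q=proj("side",[.434,.2768,z]); y=int(round(q[1])); x0=int(q[0])-9
    print(z,q.round(1),[tuple(c[::-1]) for c in s0[y,x0:x0+19].astype(int).tolist()][::1] if z in(.065,.11) else s0[y,x0:x0+19].astype(int).sum(1)//3)
E
```

```text
[ 0.56735657 -0.04580916  0.16186711]
0.01 [287.7 170.2] 170 279 [97 89 86 87 88 87 75 68 70 71 71 71 76 84 86 89 91 91]
0.02 [288.  167.7] 168 279 [153 134 111  94  87  86  77  67  68  71  70  71  76  83  87  91  88  88]
0.03 [288.2 165.1] 165 280 [202 185 153 122 101  78  68  69  70  69  69  72  83  88  90  88  80  67]
0.04 [288.4 162.6] 163 280 [199 190 173 166 161 132  90  71  69  69  68  72  80  87  88  87  79  73]
0.05 [288.6 159.9] 160 280 [208 208 206 197 173 151 119  81  68  68  68  68  77  88  96 104 116 123]
0.06 [288.8 157.3] 157 280 [167 180 190 192 177 141  90  56  44  41  43  44  52  61  58  65  95 121]
0.055 [273.1 291.7] [81 77 64 48 34 37 50 59 64 64 65 64 62 50 40 38 48 50 56]
0.06 [273.2 290.6] [84 82 75 64 46 40 54 62 67 66 65 64 63 52 42 45 47 51 58]
0.065 [273.3 289.5] [(173, 44, 40), (171, 40, 36), (167, 40, 36), (148, 33, 28), (120, 34, 29), (88, 38, 23), (84, 57, 31), (81, 60, 33), (74, 55, 31), (66, 47, 23), (61, 43, 22), (65, 46, 25), (66, 48, 23), (70, 44, 24), (80, 36, 21), (95, 28, 22), (106, 24, 21), (112, 25, 22), (125, 28, 24)]
0.07 [273.3 288.4] [93 85 83 84 77 59 37 27 22 25 22 19 20 22 33 50 67 77 88]
0.075 [273.4 287.3] [100  88  84  80  71  47  28  17  19  24  24  23  18  20  29  52  78  95 107]
0.09 [273.6 284. ] [121 115 103  85  61  36  24  23  26  26  24  24  26  23  27  56  96 116 118]
0.1 [273.8 281.8] [124 120 115 102  73  41  27  25  26  33  35  32  28  27  27  54  95 118 121]
0.11 [273.9 279.5] [(124, 118, 120), (124, 117, 118), (124, 117, 119), (123, 110, 112), (105, 84, 85), (74, 50, 48), (58, 36, 26), (64, 38, 25), (71, 41, 27), (74, 43, 27), (76, 44, 29), (76, 45, 29), (72, 42, 27), (69, 40, 27), (62, 36, 24), (64, 52, 48), (98, 92, 93), (123, 118, 120), (128, 123, 124)]
0.12 [274.1 277.2] [125 122 121 105  78  55  48  49  50  48  50  49  50  48  63  91 111 119 122]
```

Request:
{"method": "arm_command", "body": {
  "moves": [0,0,-0.7,0,2.26,0.48,0,0,2.26,0.48,0,0,0,0,0,0,0,0,0,0,0,0,0.3,0,0,0,0.2,0,0,0,0.15,0,0,0,0,0,0,0,0,0]
}}

```text
time: 26.22
ee_pos: [0.5767, -0.0012, 0.1617]
eef_rot: [0.709, 0.706, -0.0, -0.0]
ft_force: [0.6, 0.0, -0.8]
width: 0.0253
grip_force: 25.1
```

Free below the rim level. Lowering a little at a time.

Request:
{"method": "arm_command", "body": {
  "moves": [0,0,0.05,0,0,0,0.05,0,0,0,0.05,0,0,0,0,0,0,0,0,0]
}}

```text
time: 26.63
ee_pos: [0.5769, -0.0007, 0.1604]
eef_rot: [0.708, 0.706, 0.0, 0.0]
ft_force: [0.3, -0.6, -1.5]
width: 0.025
grip_force: 25.1
```

Request:
{"method": "arm_command", "body": {
  "moves": [0,0,0.05,0,0,0,0.05,0,0,0,0.05,0,0,0,0,0,0,0,0,0]
}}

```text
time: 27.05
ee_pos: [0.5769, -0.0007, 0.1588]
eef_rot: [0.708, 0.706, -0.0, 0.0]
ft_force: [-0.5, 1.1, -0.4]
width: 0.0254
grip_force: 25.1
```

Request:
{"method": "arm_command", "body": {
  "moves": [0,0,0.2,0,0,0,0.2,0,0,0,0.2,0,0,0,0.2,0,0,0,0.2,0,0,0,0,0]
}}

```text
time: 27.55
ee_pos: [0.5767, -0.0007, 0.1483]
eef_rot: [0.708, 0.706, -0.0, -0.0]
ft_force: [0.1, -0.6, -0.9]
width: 0.0251
grip_force: 25.1
```

Request:
{"method": "arm_command", "body": {
  "moves": [0,0,0.3,0,0,0,0.3,0,0,0,0.3,0,0,0,0.3,0,0,0,0.3,0,0,0,0,0]
}}

```text
time: 28.05
ee_pos: [0.5765, -0.0007, 0.1331]
eef_rot: [0.708, 0.706, -0.0, -0.0]
ft_force: [-0.1, 0.5, -1.3]
width: 0.0252
grip_force: 25.1
```

Request:
{"method": "arm_command", "body": {
  "moves": [0,0,0.3,0,0,0,0.3,0,0,0,0.3,0,0,0,0.3,0,0,0,0.3,0,0,0,0.3,0,0,0,0,0]
}}

```text
time: 28.63
ee_pos: [0.5765, -0.0008, 0.1151]
eef_rot: [0.708, 0.706, -0.0, -0.0]
ft_force: [-0.3, -0.8, -1.2]
width: 0.0254
grip_force: 25.1
```

Request:
{"method": "arm_command", "body": {
  "moves": [0,0,0.3,0,0,0,0.3,0,0,0,0.3,0,0,0,0.3,0,0,0,0.3,0,0,0,0.3,0,0,0,0,0]
}}

```text
time: 29.22
ee_pos: [0.5765, -0.0007, 0.0971]
eef_rot: [0.708, 0.706, -0.0, -0.0]
ft_force: [-0.4, 0.4, -0.9]
width: 0.0252
grip_force: 25.1
```

Request:
{"method": "arm_command", "body": {
  "moves": [0,0,0.1,0,0,0,0.1,0,0,0,0.1,0,0,0,0.1,0,0,0,0,0,0,0,0,0]
}}

```text
time: 29.72
ee_pos: [0.5769, -0.0007, 0.0938]
eef_rot: [0.708, 0.706, -0.0, 0.0]
ft_force: [0.4, -0.0, -0.9]
width: 0.0252
grip_force: 25.1
```

Request:
{"method": "arm_command", "body": {
  "moves": [0,0,0.05,0,0,0,0.05,0,0,0,0,0,0,0,0,0]
}}

```text
time: 30.05
ee_pos: [0.5769, -0.0007, 0.0928]
eef_rot: [0.708, 0.706, -0.0, 0.0]
ft_force: [-0.1, 1.4, -0.8]
width: 0.0252
grip_force: 25.1
```

Request:
{"method": "arm_command", "body": {
  "moves": [0,0,0.05,0,0,0,0,0,0,0,0,0]
}}

```text
time: 30.3
ee_pos: [0.5769, -0.0007, 0.0924]
eef_rot: [0.708, 0.706, 0.0, 0.0]
ft_force: [-0.3, 0.6, -0.0]
width: 0.0253
grip_force: 25.1
```

Request:
{"method": "arm_command", "body": {
  "moves": [0,0,0.05,0,0,0,0,0,0,0,0,0]
}}

```text
time: 30.55
ee_pos: [0.577, -0.0007, 0.0924]
eef_rot: [0.708, 0.706, 0.0, 0.0]
ft_force: [-2.2, -0.6, 5.4]
width: 0.0254
grip_force: 25.2
```

Request:
{"method": "arm_command", "body": {
  "moves": [0,0,0.03,0,0,0,0,0,0,0,0,0]
}}

```text
time: 30.8
ee_pos: [0.577, -0.0007, 0.0923]
eef_rot: [0.708, 0.706, -0.0, 0.0]
ft_force: [-3.1, -0.9, 8.7]
width: 0.0253
grip_force: 25.2
```

Request:
{"method": "arm_command", "body": {
  "moves": [0,0,-0.06,0,0,0,0,0]
}}

```text
time: 30.97
ee_pos: [0.577, -0.0007, 0.0924]
eef_rot: [0.708, 0.706, 0.0, 0.0]
ft_force: [-1.6, 0.6, 4.4]
width: 0.025
grip_force: 25.2
```

Request:
{"method": "arm_command", "body": {
  "moves": [0,0,0,0,0,0,0,0,0,0,0,0,0,0,0,0,0,0,0,0,0,0,0,0,0,0,0,0,0,0,0,0,0,0,0,0,0,0,0,0],
  "fingers": 100
}}

```text
time: 31.8
ee_pos: [0.5769, -0.0007, 0.0922]
eef_rot: [0.708, 0.706, -0.0, 0.0]
ft_force: [0.3, 0.4, 1.1]
width: 0.0825
grip_force: 0.0
```

Request:
{"method": "arm_command", "body": {
  "moves": [0,0,-0.5,0,0,0,-1,0,0,0,-3,0,0,0,-3,0,0,0,-3,0,0,0,-3,0,-3,0,0,0,-3,0,0,0,-3,0,0,0,-3,0,0,0,-3,0,0,0,0,0,0,0]
}}

```text
time: 32.8
ee_pos: [0.5755, -0.1584, 0.2277]
eef_rot: [0.711, 0.703, -0.001, 0.001]
ft_force: [-0.0, -0.2, -0.1]
width: 0.0871
grip_force: 0.0
```

```bash
python3 - <<'E'
from h import *
a=r.camera("side");b=r.camera("top"); s=r.read_state(); print(s["ee_pos"],s["ft_force"],s["width"])
f=lambda im,x,y: cv2.resize(im[y:y+90,x:x+80,::-1],(400,450),interpolation=cv2.INTER_CUBIC)
cv2.imwrite("pics/e.png",np.hstack([f(a,240,130),f(b,262,150)]))
E
```

```text
[ 0.57622572 -0.15201161  0.22788279] [ 0.04298429  0.19103925 -0.18307101] 0.08699271978690486
```

View pics/e.png

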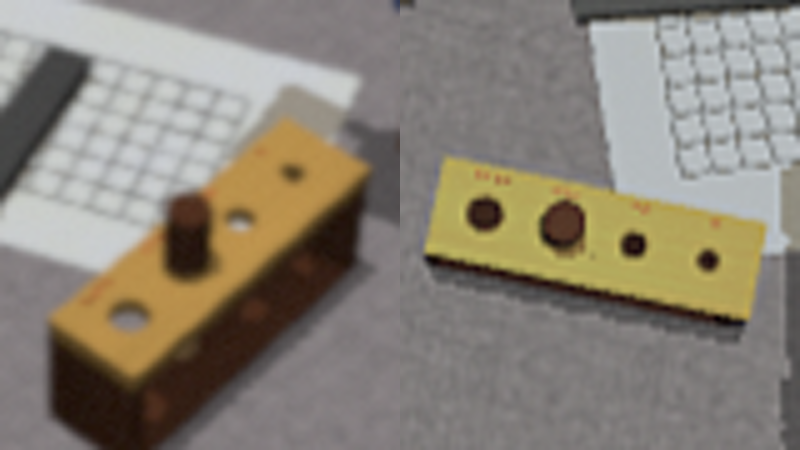

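The head, at about (188,235) in the side crop, sits flush on the plate over hole 2 (the three-dot, 19 mm hole). The gripper is clear of it.

```bash
python3 -c "
from bench import r
print(r.close_job())"
```

```text
the job is handed in; nothing more can be done
None
```

The handle is the 17.8 mm one: the 13 mm and 16 mm holes stopped it, it went through the 19 mm hole (hole 2), and I left it standing there with its head on the plate; the highest push I read was about 11 N, and the job is handed in.

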